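# Draw out the flask tray

## Task

First push the empty tray that was left out fully home into its viewing unit. Then hook a fingertip behind the upright lip of the tray that carries the culture flask and draw that tray out along its rail to its stop. Do not pinch the lips or touch the flask, leave the flask lying in its tray and the dish's tray shut, and do not disturb the other things on the bench.

Things in the scene. Friction and masses are not known exactly. Their poses are not given: they have to be found in the camera images.
- unit_flask: The unit whose shut tray carries the culture flask: white base 326 x 84 x 10 mm (x -105 to 221), side rails to 22 mm high, rear hood (x 141 to 221) 58 mm high with a lens barrel to 84 mm. Origin: on the bench below the outer face of the lip when shut; +x inwards (away from the robot), y along the lip, z up. All three units are alike but for the load.
- tray_flask (a joint): Tray of this unit on its rail, metres: 0 = fully home (hard stop), grows as it is drawn out along the unit's -x towards the robot, 0.100 = fully out (hard stop). Resists with about 2.5 N and stays where it is left. The tray is a black plate 170 x 70 mm, top face 20 mm above the bench.
- lip_flask (a point): Middle of the outer face of that tray's upright lip, 35 mm up; moves with it; axes as the unit's. The lip is a plain metal plate 66 mm wide, 8 mm thick (its outer half is geom _c0, inner _c1), 20 to 50 mm above the bench. Behind it is an open flat finger well 50 mm long, 70 mm wide, floor 20 mm above the bench, ending at a cross fence 29 mm high. Press the lip's inner face along the unit's -x to draw the tray.
- unit_empty: The unit whose empty tray was left partly out (40 to 85 mm): white base 326 x 84 x 10 mm (x -105 to 221), side rails to 22 mm high, rear hood (x 141 to 221) 58 mm high with a lens barrel to 84 mm. Origin: on the bench below the outer face of the lip when shut; +x inwards (away from the robot), y along the lip, z up. All three units are alike but for the load.
- tray_empty (a joint): The tray of this unit on its rail, metres: 0 = fully home (hard stop), grows as it is drawn out along the unit's -x towards the robot, 0.100 = fully out (hard stop). Resists with about 2.5 N and stays where it is left. The tray is a black plate 170 x 70 mm, top face 20 mm above the bench.
- lip_empty (a point): Middle of the outer face of that tray's upright lip, 35 mm up; moves with it; axes as the unit's. The lip is a plain metal plate 66 mm wide, 8 mm thick (its outer half is geom _c0, inner _c1), 20 to 50 mm above the bench. Behind it is an open flat finger well 50 mm long, 70 mm wide, floor 20 mm above the bench, ending at a cross fence 29 mm high. Press the lip's inner face along the unit's -x to draw the tray.
- unit_dish: The unit whose shut tray carries the round dish; stays shut: white base 326 x 84 x 10 mm (x -105 to 221), side rails to 22 mm high, rear hood (x 141 to 221) 58 mm high with a lens barrel to 84 mm. Origin: on the bench below the outer face of the lip when shut; +x inwards (away from the robot), y along the lip, z up. All three units are alike but for the load.
- tray_dish (a joint): The tray of this unit on its rail, metres: 0 = fully home (hard stop), grows as it is drawn out along the unit's -x towards the robot, 0.100 = fully out (hard stop). Resists with about 2.5 N and stays where it is left. The tray is a black plate 170 x 70 mm, top face 20 mm above the bench.
- lip_dish (a point): Middle of the outer face of that tray's upright lip, 35 mm up; moves with it; axes as the unit's. The lip is a plain metal plate 66 mm wide, 8 mm thick (its outer half is geom _c0, inner _c1), 20 to 50 mm above the bench. Behind it is an open flat finger well 50 mm long, 70 mm wide, floor 20 mm above the bench, ending at a cross fence 29 mm high. Press the lip's inner face along the unit's -x to draw the tray.
- flask_center (a point): Centre of the clear flat culture flask, 96 mm long (white round cap at the lip end), 50 mm wide, 24 mm high, about 70 g, lying loose in the shallow fenced cradle of its tray; this point is 32 mm above the bench, about 114 mm behind the lip's outer face. Axes as the unit's. Leave it untouched; it rides with the tray.
- dish: Clear round culture dish 55 mm across, 14 mm high, loose on the third tray; origin at the centre of its underside. Bystander.
- vial_left: Small capped vial 20 mm across, 45 mm high, standing between the left and middle units; origin at the centre of its underside. Bystander.
- vial_right: Small capped vial 20 mm across, 45 mm high, standing between the middle and right units; origin at the centre of its underside. Bystander.
- reagent: Amber bottle 64 mm across, 130 mm high, at the left; origin at the centre of its underside. Bystander.
- beaker: Clear beaker 68 mm across, 85 mm high, at the right; origin at the centre of its underside. Bystander.
- marker: Black marker pen 125 mm long, 12 mm thick, lying at the near left; origin at the centre of its underside. Bystander.
- jar: Amber jar 52 mm across, 60 mm high, at the right; origin at the centre of its underside. Bystander.
- tube_rack: Blue tube rack 100 x 160 mm, 77 mm high with its tubes, fixed at the far left; origin at the centre of its underside. Bystander.
- flask: The same flask, origin at the centre of its underside (12 mm below flask_center).
Mind the look-alikes: they are no part of the job. Leave any blue, green or turquoise look-alike of the flask alone.

How it is judged:
By the outcome, as a careful person would: the job done as asked, in the order asked, and still so for the second after the job is handed in, with the robot touching nothing.
It also fails if it takes over 42 s, if anything falls off the work surface, if the arm or the gripper's body presses on something with over 40 N, if the wrist force passes 120 N, or if a joint passes its speed limit or range.

## Robot

A 6-joint arm with a two-finger parallel gripper is mounted at the origin on the work surface. World frame = base frame: x ahead of the robot, y to its left, z up, the work surface at z = 0. Lengths are in mm, angles in rad, forces in N, time in s.
With the tool pointing down it reaches from about 300 to 775 mm from the base axis. Payload 14.6 kg.
Tool frame: the origin (TCP) lies midway between the tips of the shut fingers; the grasp point (between the pads) lies grasp_offset behind it (grasp_offset is the distance from the TCP to the grasp point, in mm); z points along the fingers, y is the line along which they close (so a half turn about z gives the same grasp; the last joint's range is limited). The gripper opens to 94 mm and grips with 3 to 60 N. Pads are 16 mm wide; open, the fingers measure 119 mm over their backs; the gripper's body (75 mm by 177 mm) begins 78 mm behind the grasp point.
Start: joints at [-1.402, 0.3, 1.521, -0, 1.321, -0.067], TCP at [128.485, -534.772, 205.446] pointing down, gripper open.
Joint ranges: [-3.03, 3.03], [-0.79, 2.21], [0.23, 2.52], [-1.04, 4.18], [0, 3.07], [-2.55, 2.55]. Speed limits (rad/s): [2.22, 2.22, 2.57, 3.14, 3.14, 3.14].

## Interface

Orientations are given as [roll, pitch, yaw] about the fixed x, y, z axes, in that order (R = Rz(yaw) Ry(pitch) Rx(roll)).
In Python, from cell import * gives the robot as it stands. The module is installed in compiled form; this text tells all that it offers.
- The arm moves only by the shell command python3 -m jog 'ROWS' [FORCE]. ROWS is JSON, a list of rows, each a list of 3 entries, a list of its own where there are three numbers: the finger opening in mm, from 0 to 94, then the shift along the tool's x, y, z in units of 50 mm (1.0 is 50 mm), then the turn about the tool's z in units of 180 degrees (1.0 is 180 degrees). In form: [[fingers, [dx, dy, dz], twist], ...]. A call has 1 to 20 rows; each row shifts and turns the commanded pose from where the row before left it, along the tool's axes as they then stand; what a row does not reach is not made up. A row lasts 1/10 s, in which the tool goes at most 50 mm and 8.59 degrees, less where a joint would pass 70% of its speed; a pose out of reach is approached as far as the arm can. A call with a number of a shift or a turn outside -1 to 1 is refused whole. A call with a gripper value outside its range is refused whole. The fingers move at their own pace and stop on an object; FORCE is the grip in N (left out, the last holds). Time passes only in rows, so rows that do not move let the fingers close. It gives the time, the measured TCP pose, the force, the opening and the grip force at its end, in the units of the state.
- read_state(): the state, without advancing time (a new reading comes with each control period).
- camera(name): name is "side" or "top" or "wrist"; returns the picture (384x512x3 uint8, red, green, blue); there is no depth.
- calibration(name): a dict with "mtx" (3x3 intrinsics, pixels), "cam_to_world" (4x4, takes a point from camera to world coordinates); the wrist camera has in their place "hand_eye" (4x4, takes a point from camera to tool coordinates, whose origin is the TCP and whose axes are the flange's). Camera axes: x right, y down, z forward; pixel columns grow to the right and rows downward; lengths in mm; the calibration is good to about 2 mm. A picture is of the moment at which its call begins: read the wrist's pose just before it. calibration takes no time and is no camera call.
- sign_off(): hands the job in; it is judged then, once.
Trained networks look in the newest picture that a camera, given by its name, has taken for a name from the list of things; names that differ only in an ending like _2 or _b are one class to them, and where a whole thing is asked for, a point or a joint stands for the part that bears it (a point fixed in the world has none). Each returns a list of dicts, best first, with "conf" (0 to 1); they miss things now and then, are a little off and sometimes report something else, mostly with a low value. They report only what shows in the picture. A call takes as long as a camera call. They do not tell look-alikes from the thing itself.
- regions_of(camera, query): "pixels" (384x512 bool, what is visible of it) and "rect" ([centre column, centre row, width, height] in pixels, round what is visible of it).
The state is a dict: "clock": time; "joints": joint angles; "qd": joint speeds; "effort": joint torques, N m; "eef_pos": TCP position; "eef_rot": TCP orientation; "wrist_force": force on the tool from outside, world axes, zero at the start; "moment": the same for the moment, N m; "finger_gap": finger opening in mm; "finger_force": force on a finger pad.
Only numpy, scipy, OpenCV 4.12 (cv2) and the standard library are available. Lean on these libraries where they do the work, as an engineer would, in place of code of your own. Each camera call takes 0.05 s, during which the arm holds its last target. There are 200 camera calls.

## Working session

There is one attempt and no reset: what is moved stays moved. The work goes in short steps, Python scripts to look and compute and a shell command to move; the robot and the scene stay as the last step left them, time stands still between calls to the robot, and variables do not carry over. Pictures are saved under pics/ and viewed, at most 10 in all, crops included, and the job is handed in when it is done.

```bash
mkdir -p pics; python3 - <<'E'
from cell import *
import cv2,numpy as np
s=read_state();print(s['clock'],s['eef_pos'],s['eef_rot'])
ims=[]
for c in('top','side'):
    im=camera(c);cv2.imwrite(f'pics/{c}0.png',cv2.resize(im[:,:,::-1],(800,600)))
    k=calibration(c);print(c,np.round(k['mtx'],1).tolist(),np.round(k['cam_to_world'],3).tolist())
    for q in('unit_flask','unit_empty','unit_dish','lip_empty','lip_flask','lip_dish','flask','dish','vial_left','vial_right'):
        print(q,[(round(r['conf'],2),np.round(r['rect']).tolist()) for r in regions_of(c,q)[:4]])
print(calibration('wrist')['hand_eye'])
E
```

```text
0.0 [ 128.43779335 -534.51988412  204.89665758] [-3.14043388e+00 -6.76002860e-05  2.35786397e-01]
top [[386.7, 0.0, 259.7], [0.0, 386.7, 191.5], [0.0, 0.0, 1.0]] [[0.011, -0.976, 0.219, 323.484], [-1.0, -0.01, 0.006, 45.089], [-0.004, -0.219, -0.976, 1204.045], [0.0, 0.0, 0.0, 1.0]]
unit_flask [(0.67, [221.0, 167.0, 34.0, 105.0]), (0.32, [217.0, 161.0, 26.0, 50.0])]
unit_empty [(0.77, [335.0, 164.0, 38.0, 108.0])]
unit_dish [(0.93, [282.0, 166.0, 35.0, 106.0])]
lip_empty [(0.7, [334.0, 174.0, 27.0, 52.0]), (0.59, [283.0, 168.0, 33.0, 109.0])]
lip_flask [(0.79, [222.0, 165.0, 27.0, 42.0])]
lip_dish [(0.72, [280.0, 164.0, 25.0, 49.0]), (0.69, [304.0, 219.0, 9.0, 10.0])]
flask [(0.9, [251.0, 251.0, 27.0, 25.0]), (0.83, [177.0, 130.0, 21.0, 30.0]), (0.8, [133.0, 157.0, 30.0, 32.0]), (0.54, [222.0, 151.0, 20.0, 30.0])]
dish [(0.52, [283.0, 156.0, 16.0, 14.0]), (0.47, [335.0, 162.0, 38.0, 108.0])]
vial_left [(0.49, [248.0, 216.0, 10.0, 8.0]), (0.19, [176.0, 260.0, 6.0, 37.0])]
vial_right [(0.55, [303.0, 216.0, 7.0, 11.0])]
side [[351.6, 0.0, 257.4], [0.0, 351.6, 195.1], [0.0, 0.0, 1.0]] [[
[... 302 characters left out ...]
(0.74, [246.0, 170.0, 49.0, 16.0])]
lip_empty [(0.68, [244.0, 170.0, 45.0, 16.0])]
lip_flask [(0.89, [217.0, 230.0, 62.0, 24.0])]
lip_dish [(0.64, [228.0, 194.0, 53.0, 26.0])]
flask [(0.89, [203.0, 224.0, 33.0, 20.0]), (0.8, [173.0, 321.0, 49.0, 42.0]), (0.78, [156.0, 270.0, 51.0, 24.0]), (0.56, [319.0, 218.0, 26.0, 28.0])]
dish [(0.44, [219.0, 190.0, 20.0, 13.0]), (0.44, [232.0, 167.0, 102.0, 34.0])]
vial_left []
vial_right []
[[-6.70676487e-04 -9.70860726e-01 -2.39643486e-01  6.87584686e+01]
 [ 9.99999722e-01 -5.73309908e-04 -4.76008044e-04  5.52718720e-01]
 [ 3.24747530e-04 -2.39643739e-01  9.70860841e-01 -1.79116927e+02]
 [ 0.00000000e+00  0.00000000e+00  0.00000000e+00  1.00000000e+00]]
```

View pics/top0.png

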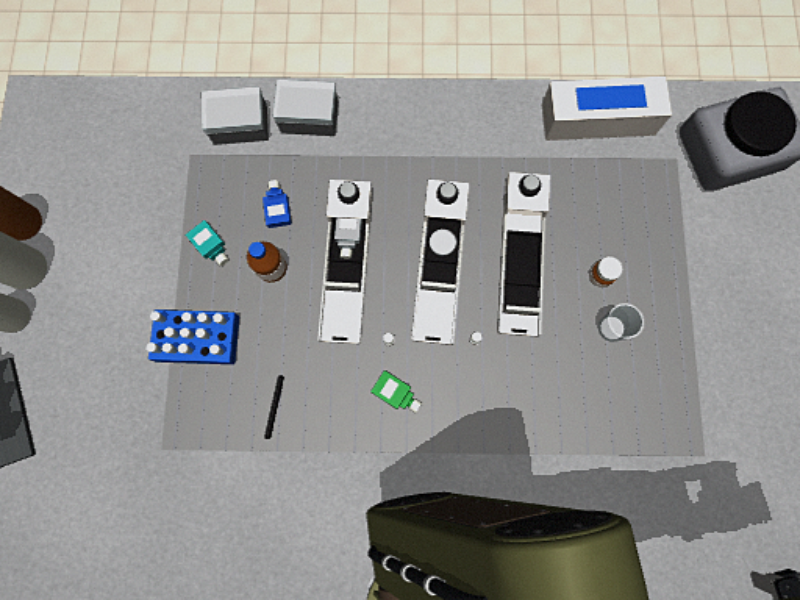

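View pics/side0.png

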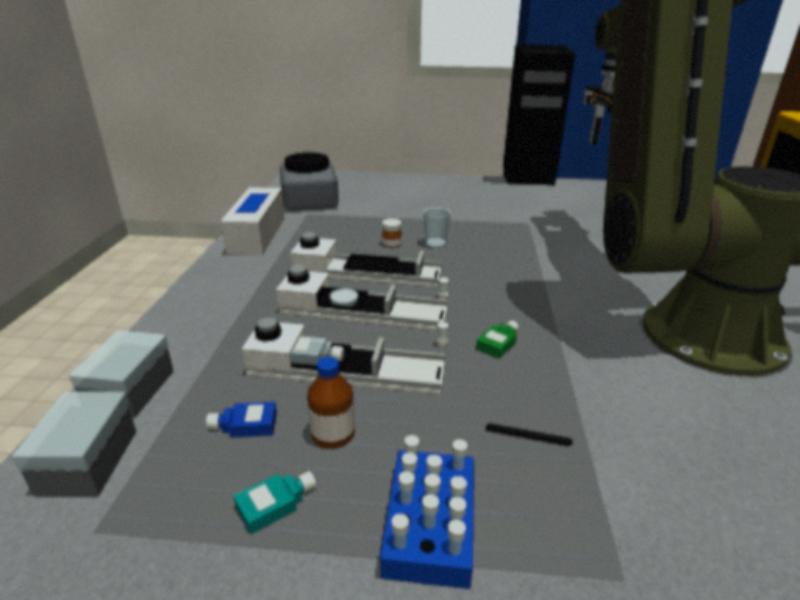

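The top view (800x600) shows three units. The left one at (345,260) holds the clear flask, the middle one at (440,260) holds the dish, and the right one at (522,255) is empty with its lip out at about row 308. The blue, turquoise and green flasks are decoys. Vials stand at (388,338) and (476,338). Next I fit the unit poses to the masks.

```bash
cat > h.py <<'E'
from cell import *
import cv2,numpy as np
from scipy.optimize import minimize
def proj(c,P):
    k=calibration(c);T=np.linalg.inv(np.array(k['cam_to_world']))
    p=np.atleast_2d(P)@T[:3,:3].T+T[:3,3];p=p@np.array(k['mtx']).T;return p[:,:2]/p[:,2:]
def ray(c,u,v,z):
    k=calibration(c);T=np.array(k['cam_to_world']);d=T[:3,:3]@np.linalg.solve(np.array(k['mtx']),[u,v,1.]);o=T[:3,3]
    return o+d*(z-o[2])/d[2]
def box(x0,x1,y0,y1,z0,z1):return np.array([[x,y,z] for x in(x0,x1) for y in(y0,y1) for z in(z0,z1)],float)
B=[box(-105,221,-42,42,0,10),box(0,221,-42,42,0,22),box(141,221,-42,42,0,58),box(165,197,-16,16,58,84)]
def place(P,q):
    c,s=np.cos(q[2]),np.sin(q[2]);return P@np.array([[c,-s,0],[s,c,0],[0,0,1]]).T+[q[0],q[1],0]
def sil(c,q,S=4):
    m=np.zeros((384*S,512*S),np.uint8)
    for b in B:
        h=cv2.convexHull(((proj(c,place(b,q))+.5)*S).astype(np.float32)).astype(np.int32);cv2.fillConvexPoly(m,h,1)
    return m
E
python3 - <<'E'
from h import *
for c in('top','side'):camera(c)
for n,g,y0 in(('unit_flask',(221,167),0),('unit_dish',(282,166),0),('unit_empty',(335,164),0)):
    M={}
    for c in('top','side'):
        r=regions_of(c,n)
        if r:M[c]=cv2.resize(r[0]['pixels'].astype(np.uint8),(2048,1536),interpolation=cv2.INTER_NEAREST)
    p=ray('top',*g,15);q0=[p[0]-58,p[1],0]
    def iou(q,cs):
        return -np.mean([(sil(c,q)&M[c]).sum()/(sil(c,q)|M[c]).sum() for c in cs])
    for cs in(('top',),('top','side')):
        f=lambda d:iou([q0[0]+d[0],q0[1]+d[1],d[2]/100],cs)
        best=min((minimize(f,[0,0,a],method='Nelder-Mead',options=dict(initial_simplex=[[0,0,a],[12,0,a],[0,12,a],[0,0,a+8]],maxiter=70)) for a in(-8,4)),key=lambda r:r.fun)
        d=best.x;print(n,cs,np.round([q0[0]+d[0],q0[1]+d[1],d[2]*.01],3),round(best.fun,3))
# hand picks
for n,u,v,z in(('emptyliptop',522,308,50),('flasklip',345,287,50),('vialL',388,338,45),('vialR',476,338,45),('flask corner L',320,341,10),('R',360,343,10),('empty L',499,333,10),('R',538,335,10)):
    print(n,np.round(ray('top',u/1.5625,v/1.5625,z)))
E
```

```text
unit_flask ('top',) [ 6.07279e+02  1.81268e+02 -6.20000e-02] -0.804Traceback (most recent call last):
  File "<stdin>", line 13, in <module>
  File "<stdin>", line 13, in <genexpr>
    res = _minimize_neldermead(fun, x0, args, callback, bounds=bounds,
                               **options)
    fxc = func(xc)
    fx = function(np.copy(x), *(wrapper_args + args))
  File "<stdin>", line 12, in <lambda>
  File "<stdin>", line 10, in iou
  File "h.py", line 17, in sil
    h=cv2.convexHull(((proj(c,place(b,q))+.5)*S).astype(np.float32)).astype(np.int32);cv2.fillConvexPoly(m,h,1)
                       ~~~~^^^^^^^^^^^^^^
  File "h.py", line 5, in proj
    k=calibration(c);T=np.linalg.inv(np.array(k['cam_to_world']))
ValueError: time passes only in moves, steps and waits
```

```bash
sed -i 's/^import cv2,numpy as np/import cv2,numpy as np\nK={c:calibration(c) for c in("top","side","wrist")}/; s/k=calibration(c);/k=K[c];/' h.py
python3 - <<'E'
from h import *
for c in('top','side'):camera(c)
for n,g,y0 in(('unit_flask',(221,167),0),('unit_dish',(282,166),0),('unit_empty',(335,164),0)):
    M={}
    for c in('top','side'):
        r=regions_of(c,n)
        if r:M[c]=cv2.resize(r[0]['pixels'].astype(np.uint8),(2048,1536),interpolation=cv2.INTER_NEAREST)
    p=ray('top',*g,15);q0=[p[0]-58,p[1],0]
    def iou(q,cs):
        return -np.mean([(sil(c,q)&M[c]).sum()/(sil(c,q)|M[c]).sum() for c in cs])
    for cs in(('top',),('top','side')):
        f=lambda d:iou([q0[0]+d[0],q0[1]+d[1],d[2]/100],cs)
        best=min((minimize(f,[0,0,a],method='Nelder-Mead',options=dict(initial_simplex=[[0,0,a],[12,0,a],[0,12,a],[0,0,a+8]],maxiter=70)) for a in(-8,4)),key=lambda r:r.fun)
        d=best.x;print(n,cs,np.round([q0[0]+d[0],q0[1]+d[1],d[2]*.01],3).tolist(),round(best.fun,3))
for n,u,v,z in(('emptyliptop',522,308,50),('flasklip',345,287,50),('vialL',388,338,45),('vialR',476,338,45),('flask corner L',320,341,10),('R',360,343,10),('empty L',499,333,10),('R',538,335,10)):
    print(n,np.round(ray('top',u/1.5625,v/1.5625,z)))
E
```

```text
unit_flask ('top',) [606.987, 182.233, -0.058] -0.853
unit_flask ('top', 'side') [606.987, 182.233, -0.058] -0.427
unit_dish ('top',) [609.292, -9.95, -0.088] -0.875
unit_dish ('top', 'side') [609.112, -9.863, -0.081] -0.863
unit_empty ('top',) [627.236, -180.065, -0.07] -0.965Traceback (most recent call last):
  File "<stdin>", line 13, in <module>
  File "<stdin>", line 13, in <genexpr>
    res = _minimize_neldermead(fun, x0, args, callback, bounds=bounds,
                               **options)
    fsim[k] = func(sim[k])
              ~~~~^^^^^^^^
    fx = function(np.copy(x), *(wrapper_args + args))
  File "<stdin>", line 12, in <lambda>
  File "<stdin>", line 10, in iou
KeyError: 'side'
```

```bash
python3 -m jog '[[0,[0,0,-0.2],0.0325],[0,[0,0,0],0.0325],[0,[0,0,0],0.0325],[0,[0.49,-0.55,0.08],0],[0,[0.49,-0.55,0.08],0],[0,[0.49,-0.55,0.08],0],[0,[0.49,-0.55,0.08],0],[0,[0.49,-0.55,0.08],0],[0,[0.49,-0.55,0.08],0],[0,[0.49,-0.55,0.08],0],[0,[0.49,-0.55,0.08],0],[0,[0.49,-0.55,0.08],0],[0,[0.49,-0.55,0.08],0],[0,[0.49,-0.55,0.08],0],[0,[0.49,-0.55,0.08],0],[0,[0.49,-0.55,0.08],0],[0,[0.49,-0.55,0.08],0],[0,[0,0,0],0]]'
python3 - <<'E'
from h import *
from scipy.spatial.transform import Rotation as R
s=read_state();print(s['clock'],s['eef_pos'],s['eef_rot'],s['wrist_force'])
im=camera('wrist');cv2.imwrite('pics/w1.png',cv2.resize(im[:,:,::-1],(768,576)))
T=np.eye(4);T[:3,:3]=R.from_euler('xyz',s['eef_rot']).as_matrix();T[:3,3]=s['eef_pos']
K['wrist']['cam_to_world']=T@np.array(K['wrist']['hand_eye'])
q=(627,-180,-.07)
print(proj('wrist',place(np.array([[-105,-42,10],[-105,42,10],[0,-42,22],[0,42,22.],[141,-42,58],[141,42,58]]),q)).round())
for r in regions_of('wrist','unit_empty')[:2]+regions_of('wrist','lip_empty')[:2]:print(r['conf'],r['rect'])
for n,u,v,z in(('emptyliptop',522,308,50),('flasklip',345,287,50),('vialL',388,338,45),('vialR',476,338,45)):
    print(n,np.round(ray('top',u/1.5625,v/1.5625,z)))
E
```

```text
clock: 3.5
eef_pos: [499.5, -172.2, 158.8]
eef_rot: [-3.141, 0.0, -0.067]
wrist_force: [-0.1, -1.1, -0.6]
finger_gap: 0.3
finger_force: 0.0
3.5 [ 499.54663383 -172.21920542  158.77556518] [-3.14096746e+00  4.58698738e-04 -6.70805226e-02] [-0.12283472 -1.09850503 -0.61787467]
[[ 299.  152.]
 [ 213.  152.]
 [ 304.   34.]
 [ 208.   34.]
 [ 319. -206.]
 [ 193. -206.]]
0.56 [254.8, 78.6, 97.2, 155.2]
0.43 [69.8, 93.7, 125.3, 186.4]
emptyliptop [ 567. -174.   50.]
flasklip [605. 172.  50.]
vialL [506.  86.  45.]
vialR [508. -84.  45.]
```

View pics/w1.png

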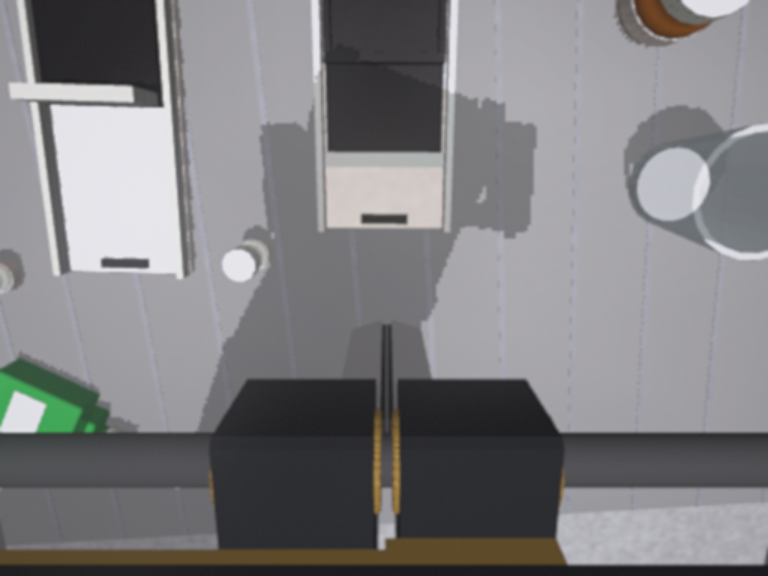

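The wrist view shows the base's near corners at (212,154) and (301,154) in camera pixels, against a prediction of (213,152) and (299,152). The pose is good, and the lip is about 60 mm out. I'll descend and push.

```bash
python3 -m jog '[[0,[0,0,0.5],0],[0,[0,0,0.5],0],[0,[0,0,0.5],0],[0,[0,0,0.5],0],[0,[0,0,0.5],0],[0,[0.4,0,0],0],[0,[0.4,0,0],0],[0,[0.3,0,0],0],[0,[0.2,0,0],0],[0,[0.2,0,0],0],[0,[0.2,0,0],0],[0,[0.2,0,0],0],[0,[0.2,0,0],0],[0,[0,0,0],0]]'
```

```text
clock: 5.05
eef_pos: [602.7, -183.1, 34.6]
eef_rot: [3.141, -0.001, -0.071]
wrist_force: [-0.3, 0.1, 0.5]
finger_gap: 0.2
finger_force: 0.0
```

```bash
python3 -m jog '[[0,[0.1,0,0],0],[0,[0.1,0,0],0]]'; python3 -m jog '[[0,[0.1,0,0],0]]';python3 -m jog '[[0,[0.06,0,0],0]]'
```

```text
clock: 5.25
eef_pos: [612.0, -183.5, 34.4]
eef_rot: [3.141, 0.001, -0.071]
wrist_force: [-2.1, -1.8, -0.3]
finger_gap: 0.6
finger_force: 1.3
clock: 5.35
eef_pos: [617.4, -183.7, 34.5]
eef_rot: [3.141, 0.001, -0.071]
wrist_force: [-11.0, -1.2, 1.5]
finger_gap: 0.1
finger_force: 7.2
clock: 5.45
eef_pos: [617.6, -183.7, 34.4]
eef_rot: [-3.141, 0.009, -0.07]
wrist_force: [-45.5, 1.5, 27.1]
finger_gap: 0.1
finger_force: 22.6
```

The hard stop is felt (45 N) at about x 618. I'll back off, lift and check.

```bash
python3 -m jog '[[0,[-0.2,0,0],0],[0,[-0.4,0,0],0],[0,[-0.6,0,0],0],[0,[-0.6,0,-0.5],0],[0,[0,0,-0.7],0],[0,[0,0,-0.7],0],[0,[0,0,-0.6],0],[0,[0,0,0],0]]'
python3 - <<'E'
from h import *
from scipy.spatial.transform import Rotation as R
s=read_state();print(s['clock'],s['eef_pos'],s['eef_rot'],s['wrist_force'])
im=camera('wrist');cv2.imwrite('pics/w2.png',cv2.resize(im[:,:,::-1],(768,576)))
T=np.eye(4);T[:3,:3]=R.from_euler('xyz',s['eef_rot']).as_matrix();T[:3,3]=s['eef_pos']
K['wrist']['cam_to_world']=T@np.array(K['wrist']['hand_eye'])
print((1.5*proj('wrist',place(np.array([[-105,-42,10],[-105,42,10],[0,-33,50],[0,33,50.],[8,-33,50]]),(627,-180,-.07)))).round())
E
```

```text
clock: 6.25
eef_pos: [532.7, -177.8, 164.1]
eef_rot: [3.139, -0.008, -0.07]
wrist_force: [-0.7, -0.3, -0.2]
finger_gap: 0.6
finger_force: 0.0
6.25 [ 532.66976386 -177.7528489   164.07812759] [ 3.13949453 -0.00765321 -0.07036668] [-0.71636948 -0.30525149 -0.2398048 ]
[[440. 278.]
 [317. 278.]
 [436. 110.]
 [317. 110.]
 [437.  94.]]
```

View pics/w2.png

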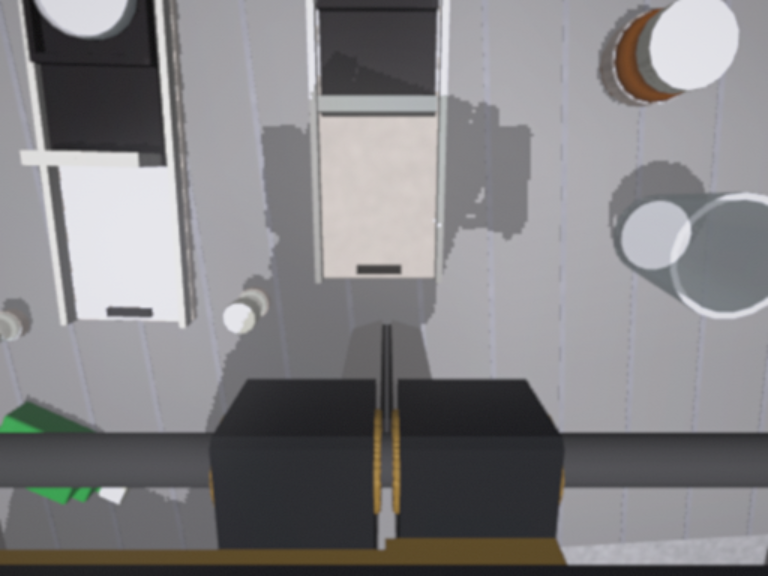

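The empty tray is home: its lip is at rows 95–112, against a prediction of 94–110. Next is the flask unit.

```bash
python3 -m jog '[[0,[-0.075,-0.72,0],0],[0,[-0.075,-0.72,0],0],[0,[-0.075,-0.72,0],0],[0,[-0.075,-0.72,0],0],[0,[-0.075,-0.72,0],0],[0,[-0.075,-0.72,0],0],[0,[-0.075,-0.72,0],0],[0,[-0.075,-0.72,0],0],[0,[-0.075,-0.72,0],0],[0,[-0.075,-0.72,0],0],[0,[0,0,0],0]]'
python3 - <<'E'
from h import *
from scipy.spatial.transform import Rotation as R
s=read_state();print(s['clock'],s['eef_pos'],s['eef_rot'],s['wrist_force'])
im=camera('wrist');cv2.imwrite('pics/w3.png',cv2.resize(im[:,:,::-1],(768,576)))
T=np.eye(4);T[:3,:3]=R.from_euler('xyz',s['eef_rot']).as_matrix();T[:3,3]=s['eef_pos']
K['wrist']['cam_to_world']=T@np.array(K['wrist']['hand_eye'])
print((1.5*proj('wrist',place(np.array([[-105,-42,10],[-105,42,10],[0,-33,50],[0,33,50.],[8,-33,50],[58,-33,29]]),(607,182,-.058)))).round())
np.save('Tw.npy',K['wrist']['cam_to_world'])
E
```

```text
clock: 7.4
eef_pos: [517.8, 187.9, 158.0]
eef_rot: [-3.141, 0.002, -0.067]
wrist_force: [-0.4, -0.0, -0.0]
finger_gap: 0.6
finger_force: 0.0
7.4 [517.80389845 187.94800389 158.0316652 ] [-3.14143331e+00  1.63435649e-03 -6.68936300e-02] [-0.40887201 -0.04268725 -0.03189112]
[[449. 284.]
 [324. 286.]
 [446. 115.]
 [324. 117.]
 [446. 100.]
 [443.   9.]]
```

View pics/w3.png

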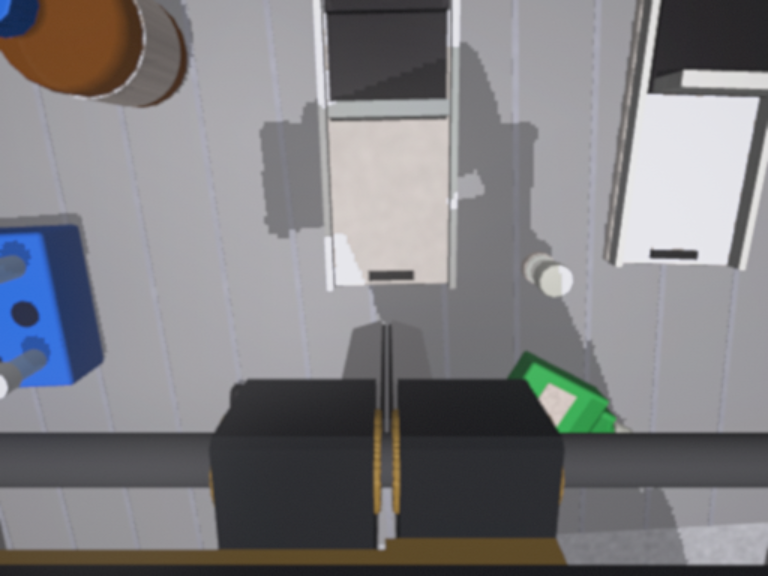

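The flask tray's lip shows at rows 100–117, columns 327–450, within about 2 mm of the prediction. I'll go above the finger well and descend.

```bash
python3 -m jog '[[0,[0.595,0.005,0],-0.0038],[0,[0.595,0.005,0],0],[0,[0.595,0.005,0],0],[0,[0.595,0.005,0],0],[0,[0,0,0],0],[0,[0,0,0.5],0],[0,[0,0,0.5],0],[0,[0,0,0.5],0],[0,[0,0,0.4],0],[0,[0,0,0],0]]'
python3 - <<'E'
from h import *
s=read_state();print(s['eef_pos'],s['eef_rot'],s['wrist_force'])
im=camera('side')
x,y=proj('side',[630,180,40])[0].astype(int);cv2.imwrite('pics/s4.png',cv2.resize(im[max(0,y-70):y+50,x-80:x+80,::-1],(800,600)))
E
```

```text
clock: 8.45
eef_pos: [635.4, 175.1, 61.0]
eef_rot: [3.14, 0.006, -0.059]
wrist_force: [-0.3, 0.3, -0.6]
finger_gap: 0.4
finger_force: 0.0
[635.35112337 175.09465564  60.96866119] [ 3.1400431   0.00560037 -0.05919034] [-0.30765937  0.29434286 -0.6299105 ]
```

View pics/s4.png

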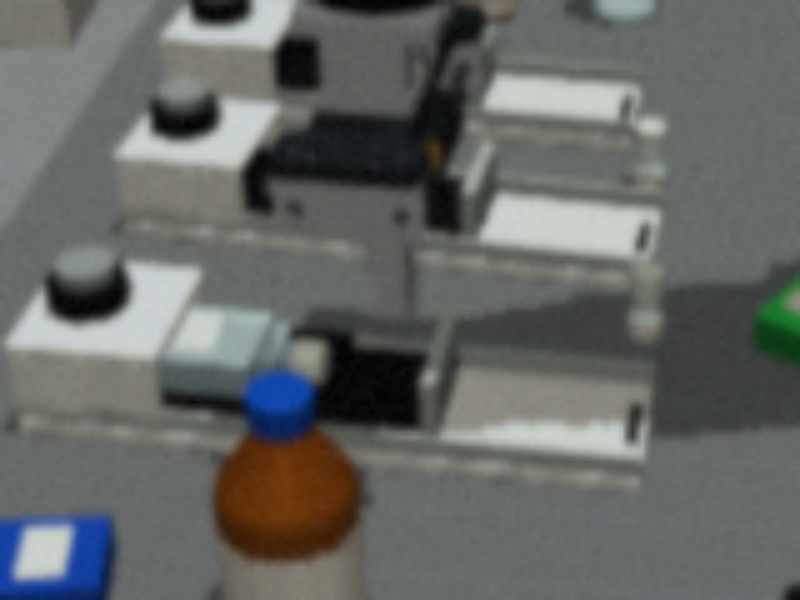

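The side view shows the fingertip (390,315) between the lip (440,370) and the flask's cap (310,360), with clearance all round. I'll descend and then draw.

```bash
python3 -m jog '[[0,[0,0,0.3],0],[0,[0,0,0.3],0],[0,[0,0,0],0]]' && python3 -m jog '[[0,[-0.1,0,0],0],[0,[-0.1,0,0],0],[0,[-0.1,0,0],0],[0,[-0.1,0,0],0]]'
```

```text
clock: 8.8
eef_pos: [636.1, 175.9, 32.0]
eef_rot: [3.141, 0.003, -0.059]
wrist_force: [-0.5, -0.2, -0.0]
finger_gap: 0.4
finger_force: 0.0
clock: 9.2
eef_pos: [617.3, 177.4, 35.1]
eef_rot: [-3.141, -0.001, -0.058]
wrist_force: [2.9, -0.9, -0.2]
finger_gap: 0.3
finger_force: 1.3
```

```bash
python3 -m jog '[[0,[-0.12,0,0],0],[0,[-0.12,0,0],0],[0,[-0.12,0,0],0],[0,[-0.12,0,0],0],[0,[-0.12,0,0],0],[0,[-0.12,0,0],0],[0,[-0.12,0,0],0],[0,[-0.12,0,0],0],[0,[-0.12,0,0],0],[0,[-0.12,0,0],0],[0,[-0.12,0,0],0],[0,[-0.12,0,0],0],[0,[-0.12,0,0],0],[0,[-0.1,0,0],0]]' && python3 -m jog '[[0,[-0.06,0,0],0],[0,[-0.06,0,0],0]]' && python3 -m jog '[[0,[-0.05,0,0],0]]'
```

```text
clock: 10.6
eef_pos: [533.9, 182.2, 34.4]
eef_rot: [3.141, 0.0, -0.059]
wrist_force: [3.2, -1.8, -0.8]
finger_gap: 0.0
finger_force: 1.3
clock: 10.8
eef_pos: [528.2, 182.6, 34.4]
eef_rot: [3.142, 0.0, -0.059]
wrist_force: [2.0, -1.9, -0.8]
finger_gap: 0.3
finger_force: 1.3
clock: 10.9
eef_pos: [525.8, 182.8, 34.4]
eef_rot: [3.142, 0.0, -0.059]
wrist_force: [1.3, -2.0, -0.0]
finger_gap: 0.4
finger_force: 1.3
```

```bash
python3 -m jog '[[0,[-0.05,0,0],0]]' && python3 -m jog '[[0,[-0.05,0,0],0]]' && python3 -m jog '[[0,[-0.04,0,0],0]]'
```

```text
clock: 11.0
eef_pos: [524.9, 182.8, 34.5]
eef_rot: [-3.141, -0.004, -0.058]
wrist_force: [25.0, -3.2, -16.6]
finger_gap: 0.4
finger_force: 12.6
clock: 11.1
eef_pos: [524.7, 182.8, 34.7]
eef_rot: [-3.14, -0.01, -0.059]
wrist_force: [42.7, -3.7, -30.1]
finger_gap: 0.4
finger_force: 21.5
clock: 11.2
eef_pos: [524.7, 182.8, 34.8]
eef_rot: [-3.139, -0.014, -0.059]
wrist_force: [55.0, -4.2, -39.4]
finger_gap: 0.3
finger_force: 27.5
```

The stop is felt at x 525 with the force rising. I'll unload gently, lift straight out and check.

```bash
python3 -m jog '[[0,[0.1,0,0],0],[0,[0.1,0,0],0],[0,[0.12,0,0],0],[0,[0,0,0],0]]' && python3 -m jog '[[0,[0,0,-0.3],0],[0,[0,0,-0.5],0],[0,[0,0,-0.6],0],[0,[0,0,-0.6],0],[0,[0,0,-0.6],0],[0,[-0.6,0,-0.4],0],[0,[-0.6,0,0],0],[0,[-0.6,0,0],0],[0,[0,0,0],0],[0,[0,0,0],0]]'
python3 - <<'E'
from h import *
a=camera('side');b=camera('top')
cv2.imwrite('pics/s5.png',cv2.resize(a[110:260,130:330,::-1],(800,600)))
cv2.imwrite('pics/t5.png',cv2.resize(b[90:260,150:377,::-1],(800,600)))
E
```

```text
clock: 11.6
eef_pos: [535.3, 182.3, 34.4]
eef_rot: [-3.141, 0.0, -0.059]
wrist_force: [-0.3, -0.1, 0.3]
finger_gap: 0.4
finger_force: 0.0
clock: 12.6
eef_pos: [445.2, 187.7, 185.7]
eef_rot: [-3.141, -0.002, -0.058]
wrist_force: [0.7, 0.4, 0.0]
finger_gap: 0.2
finger_force: 0.0
```

View pics/s5.png

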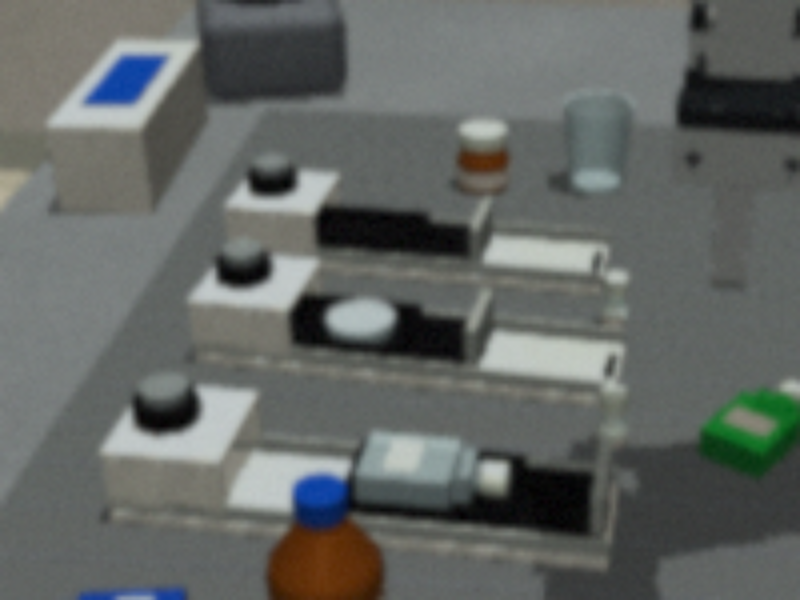

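View pics/t5.png

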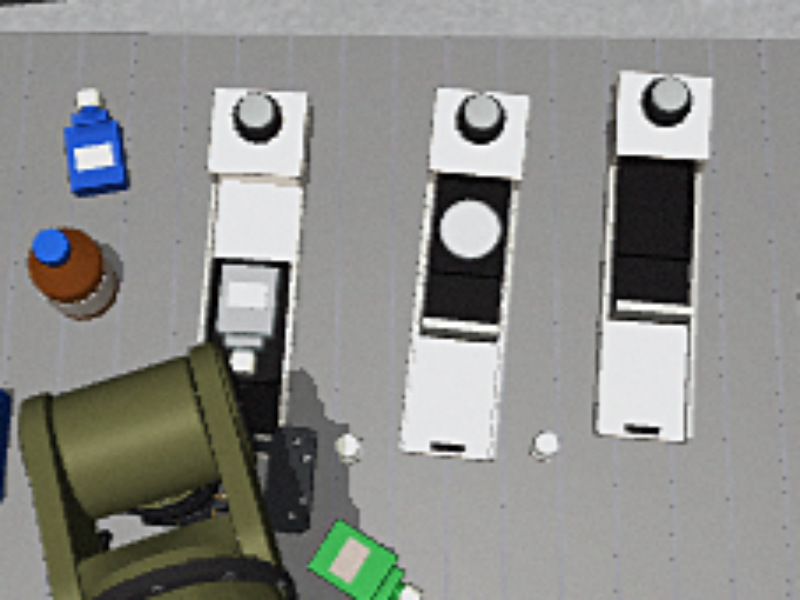

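The flask's tray is fully out at the near end of its base, with the flask lying in its cradle. The dish's tray and the empty tray are shut, the vials are standing and the robot is clear of everything.

```bash
python3 -c "from cell import *;print(sign_off())"
```

```text
the job is handed in; nothing more can be done
None
```

The empty tray is pushed fully home and the flask's tray is drawn out to its stop with the flask still lying in it; the last pictures show the dish's tray shut and the things in view undisturbed (marker and tube rack not re-checked), and the job was handed in at about 12.7 s with the arm clear.

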